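# Scoop roller balls into the feed hopper

## Robot

A 7-joint arm with a two-finger parallel gripper is mounted at the origin on the work surface. World frame = base frame: x ahead of the robot, y to its left, z up, the work surface at z = 0. Lengths are in m, angles in rad, forces in N, time in s.
With the tool pointing down it reaches from about 0.425 to 0.875 m from the base axis. Payload 4.7 kg.
Tool frame: the origin (TCP) lies at the very end of the fingers, on their centre line; the grasp point (between the pads) lies 19 mm behind it (grip_point_offset is the distance from the TCP to the grasp point, in m); x points along the fingers, z is the direction in which the jaws open and shut, and the axes are right-handed (so a half turn about x gives the same grasp; the last joint's range is limited). The gripper opens to 87 mm and grips with 3 to 60 N. Pads are 19 mm wide; open, the fingers measure 117 mm over their backs; the gripper's body (75 mm by 190 mm) begins 51 mm behind the grasp point.
Start: joints at [-1.312, 0.321, -0.07, 1.45, 0.023, 1.371, -0.057], TCP at [0.158, 0.631, 0.19] pointing down, gripper open.
Joint ranges: [-2.86, 2.86], [-0.3, 2.09], [-1.38, 1.24], [0.06, 2.45], [-1.56, 4.7], [0.09, 2.05], [-2.69, 2.69]. Speed limits (rad/s): [2.57, 2.57, 3.14, 3.14, 3.14, 3.14, 3.14].

## Interface

Orientations are given as a rotation vector (axis times angle).
In Python, from bench import get_state, get_image, calibration, close_job, grip_point_offset gives the robot as it stands.
- The arm moves only by the tool play_rows, never from a script. Its argument "targets" is a list of rows, each an object with "claw": the closure, from 0 (fully open) to 1 (shut); "linear": the shift along the tool's x, y, z as a fraction of full scale, a list of three; "rotation": the turn, a rotation vector about the tool's x, y, z as a fraction of full scale, a list of three. In form: [{"claw": claw, "linear": [x, y, z], "rotation": [wx, wy, wz]}, ...]. A call has 1 to 10 rows; each row shifts and turns the pose as measured when the row begins, along the tool's axes as they then stand; what a row does not reach is not made up. Full scale, the value 1, is 2.5 cm for a shift and 90 degrees for a turn. A row lasts 1/12 s, in which the tool goes at most 41.7 mm and 7.16 degrees, less where a joint would pass 70% of its speed; a pose out of reach is approached as far as the arm can. A call with a number of a shift or a turn outside -1 to 1 is refused whole. A call with a gripper value outside its range is refused whole. The fingers move at their own pace and stop on an object; "newtons" is the grip in N (left out, the last holds). Time passes only in rows, so rows that do not move let the fingers close. It gives the time, the measured TCP pose, the force and the opening at its end, in the units of the state.
- get_state(): the state, without advancing time (a new reading comes with each control period).
- get_image(name): name is "side" or "top"; returns the picture (480x640x3 uint8, blue, green, red); there is no depth.
- calibration(name): a dict with "fx", "fy", "cx", "cy" (pixels), "rvec" (rotation vector, rad) and "tvec" (3), from world to camera coordinates, as OpenCV has them. Camera axes: x right, y down, z forward; pixel columns grow to the right and rows downward; lengths in m; the calibration is good to about 2 mm. A picture is of the moment at which its call begins. calibration takes no time and is no camera call.
- close_job(): hands the job in, once; it reports no verdict.
The state is a dict: "time": time; "joint_positions": joint angles; "qd": joint speeds; "joint_torque": joint torques, N m; "position": TCP position; "tool_rot": TCP orientation; "ft_force": force on the tool from outside, world axes, zero at the start; "torque": the same for the moment, N m; "grip_width": opening from 0.0 (shut) to 1.0 (fully open).
Only numpy, scipy, OpenCV 4.12 (cv2) and the standard library are available. Lean on these libraries where they do the work, as an engineer would, in place of code of your own. Each camera call takes 0.05 s, during which the arm holds its last target. There are 200 camera calls.

## Task

Take the scoop and use it to move all four white roller balls from the long tub into the square, deep feed hopper. Then set the scoop back flat in its shallow tray and let go of it. Do not touch the balls with the gripper or the arm, spill none on the table, and leave the other things on the table where they are.

Things in the scene. Friction and masses are not known exactly. Their poses are not given: they have to be found in the camera images.
- scoop: loose aluminium hand scoop with a black upright handle, 180 g, 136 long over the handle, 132 high. Origin: centre of the pan's underside; x points from the open front (-x) to the handle, z up. Pan 104 long (x -52 to 52), 112 wide outside, 108 inside, floor 3 thick. In its tray it starts with its open front towards the robot
- scoop_grip (a point): where the handle is best gripped: (67, 0, 107.5) in the scoop's frame. The handle is a bar 24 (x) by 18 (y) that rises behind the pan from z 24 (back to x 65) to z 132 (back to x 84), leaning back 10 degrees; its two flat sides face +y and -y; pinch it across them from above
- scoop_lip (a point): middle of the scoop's front edge: (-52, 0, 0) in the scoop's frame. The front is a ramp from this thin edge up to a crest 4.5 high at x -35, 1.5 above the floor behind it, so balls stay in a level pan; they roll out when the front is tipped down more than about 30 degrees, and 45 to 50 empties it
- scoop_pan (a point): point inside the pan: (5, 0, 18) in the scoop's frame. The side walls are 28 high (14 near the front), 2 thick; the back wall 40, 3 thick
- tub: long metal tub on a white foot, fixed to the table. Origin: centre of its underside, on the table; x along it, away from the robot; z up. Outside 234 (x) by 128 (y), inside 226 by 120; inner floor 14, rim 56 above the table. The balls start in its -x half. The scoop, front to -x, fits in the +x half, 4 clear on each side; pushed along the floor it herds the balls to the -x wall, where they climb its ramp
- hopper: square deep open metal feed hopper on a white plastic foot, with a small chute and two black knobs outside, fixed to the table. Origin: centre of its underside, on the table; z up. Outside 158 by 158, walls 4 thick, inside 150 by 150; inner floor 19 and rim 75 above the table
- rest: shallow grey plastic tray in which the scoop stands, fixed to the table. Origin: centre of its underside, on the table; z up. Outside 150 (x) by 158 (y), inside 142 by 150, inner floor 4 and rim 12 above the table. The scoop starts in it with its axes within 0.1 rad of the tray's
- ball0: white plastic roller ball, polished and slippery, 35.6 in diameter, about 22 g; the origin is its centre; it starts in the tub and rolls freely
- ball1: white plastic roller ball, polished and slippery, 35.6 in diameter, about 22 g; the origin is its centre; it starts in the tub and rolls freely
- ball2: white plastic roller ball, polished and slippery, 35.6 in diameter, about 22 g; the origin is its centre; it starts in the tub and rolls freely
- ball3: white plastic roller ball, polished and slippery, 35.6 in diameter, about 22 g; the origin is its centre; it starts in the tub and rolls freely
- bottle_a: small white bottle, 44 in diameter, 85 high; bystander, origin under its centre
- bottle_b: small white bottle, 44 in diameter, 85 high; bystander, origin under its centre
- jar: amber jar with metal cap, 64 in diameter, 60 high; bystander, origin under its centre
- tape: roll of tape lying flat, 76 in diameter, 24 high; bystander, origin under its centre
- spatula: spatula, 200 long, lying flat; bystander
- beaker: clear cup, 70 in diameter, 75 high; bystander, origin under its centre
Mind the look-alikes: they are no part of the job. What is shaped like the scoop but pink or yellow is not meant.

How it is judged:
On the way, in this order (a step that is already met when the one before it is completed fails the run):
1. the scoop is lifted out of the tub with at least one ball lying in its pan (z of scoop_lip in the frame of tub above 0.07 m and distance between any of ball0, ball1, ball2, ball3 and scoop_pan below 0.06 m), for 0.2 s.
2. all four balls are in the hopper (horizontal distance between each of ball0, ball1, ball2, ball3 and hopper below 0.088 m and z of each of ball0, ball1, ball2, ball3 in the frame of hopper below 0.075 m), for 0.2 s.
At the end, for the whole second after the job is handed in: all four balls are inside the hopper (below its rim, within 88 mm of its axis) and the scoop stands flat in its tray at rest: origin within 30 mm of the tray's, upright within 0.08 rad, pan on the tray's floor within 4 mm (all of step 2 and horizontal distance between scoop and rest below 0.03 m and z of scoop in the frame of rest below 0.008 m and angle between scoop's own z axis and vertical below 0.08 rad and linear speed of scoop below 0.03 m/s); the robot touches nothing.
It fails at once if the gripper or arm touches a ball (contact force between any of the fingers, the arm and ball0 above 0.2 N or contact force between any of the fingers, the arm and ball1 above 0.2 N or contact force between any of the fingers, the arm and ball2 above 0.2 N or contact force between any of the fingers, the arm and ball3 above 0.2 N).
It fails at once if a ball is spilled on the table (its centre lower than 20 mm) (height (world z) of any of ball0, ball1, ball2, ball3 below 0.02 m).
It fails at once if a bystander is moved more than 30 mm (distance of any of bottle_a, bottle_b, jar, tape, spatula, beaker from where it was at the start of the episode above 0.03 m).
It also fails if it takes over 58 s, if anything falls off the work surface, if the arm or the gripper's body presses on something with over 40 N, if the wrist force passes 120 N, or if a joint passes its speed limit or range.

## Working session

There is one attempt and no reset: what is moved stays moved. The work goes in short steps, Python scripts to look and compute and a tool call to move; the robot and the scene stay as the last step left them, time stands still between calls to the robot, and variables do not carry over. Pictures are saved under pics/ and viewed, about 8 in all and at most 12, crops included, and the job is handed in when it is done.

Besides the shell and the picture viewer there is one more tool, called after "Request:" as name([rows], argument=value, ...), one row to a line, values as JSON. play_rows: Moves the arm, as the interface text tells. Shift numbers are shares of 2.5 cm and turn numbers shares of 90 degrees, none past 1 either way. Its arguments: {"type":"object","properties":{"targets":{"type":"array"},"newtons":{"type":"number"}},"required":["targets"]}

```bash
mkdir -p pics
cat > h.py <<'E'
import numpy as np, cv2
from scipy.spatial.transform import Rotation as R
from bench import get_state, get_image, calibration, close_job, grip_point_offset
def cam(n):
    c=calibration(n); K=np.array([[c['fx'],0,c['cx']],[0,c['fy'],c['cy']],[0,0,1.]])
    return K,cv2.Rodrigues(np.array(c['rvec'],float))[0],np.array(c['tvec'],float).reshape(3)
def ray(n,uv):
    K,r,t=cam(n); d=r.T@np.linalg.inv(K)@np.array([*uv,1.]); return -r.T@t,d
def onz(n,uv,z):
    o,d=ray(n,uv); return o+d*(z-o[2])/d[2]
def tri(a,b):
    (o1,d1),(o2,d2)=ray('top',a),ray('side',b)
    s=np.linalg.lstsq(np.c_[d1,-d2],o2-o1,rcond=None)[0]
    p,q=o1+s[0]*d1,o2+s[1]*d2; return (p+q)/2,np.linalg.norm(p-q)
def pix(n,P):
    K,r,t=cam(n); return cv2.projectPoints(np.array(P,float).reshape(-1,3),r,t,K,None)[0].reshape(-1,2)
E
python3 - <<'E'
from h import *
for n in('top','side'):
    cv2.imwrite(f'pics/{n}0.png',get_image(n)); o,_=ray(n,(0,0)); print(n,o,cam(n)[0][0,0])
s=get_state(); print(s, R.from_rotvec(s['tool_rot']).as_matrix().round(3),grip_point_offset)
E
```

```text
top [0.4787488  0.02239037 1.15450512] 441.48202579853734
side [ 0.33214687 -0.62598765  0.85568339] 493.09685831787624
{'time': 0.1, 'joint_positions': array([-1.31188632,  0.32173943, -0.07004323,  1.45155605,  0.02258931,
        1.37080284, -0.05691587]), 'qd': array([ 0.00180305, -0.00288629,  0.00082564, -0.00408728, -0.00117538,
       -0.00039472, -0.00043458]), 'joint_torque': array([-2.63678303e-04, -4.92569304e+01, -4.05877708e-01, -3.13398027e+01,
       -6.40878850e-02,  3.95420857e-02,  6.94292180e-05]), 'position': array([0.1574792 , 0.63006362, 0.18897521]), 'tool_rot': array([-1.02810431,  1.316452  ,  1.02621365]), 'ft_force': array([ 1.31142659, -0.28192436, -0.44172298]), 'torque': array([-0.00780193, -0.03266197, -0.05044938]), 'grip_width': 1.0027271450852324} [[-0.    -0.97   0.242]
 [-0.002  0.242  0.97 ]
 [-1.    -0.    -0.002]] 0.0187
```

View pics/top0.png

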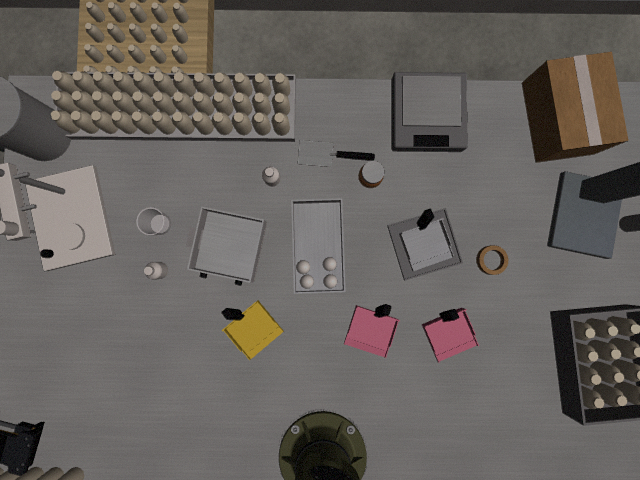

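View pics/side0.png

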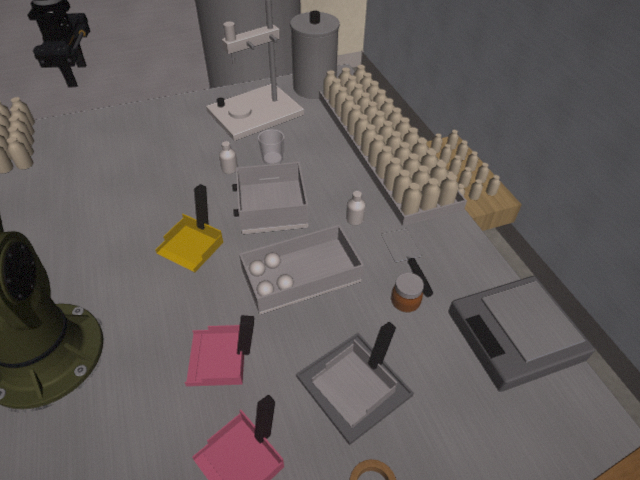

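Top view (image up = +x, left = +y): scoop in the tray (425,243), handle top (427,216); tub (318,246) with balls at its near end; hopper (228,245). Enlarging both.

Run:
```python
import cv2
a=cv2.imread('pics/top0.png')[190:300,180:470]; cv2.imwrite('pics/tc.png',cv2.resize(a,None,fx=2.75,fy=2.75,interpolation=3))
b=cv2.imread('pics/side0.png')[155:445,220:420]; cv2.imwrite('pics/sc.png',cv2.resize(b,None,fx=2,fy=2,interpolation=3))
```

```text
(no output)
```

View pics/tc.png

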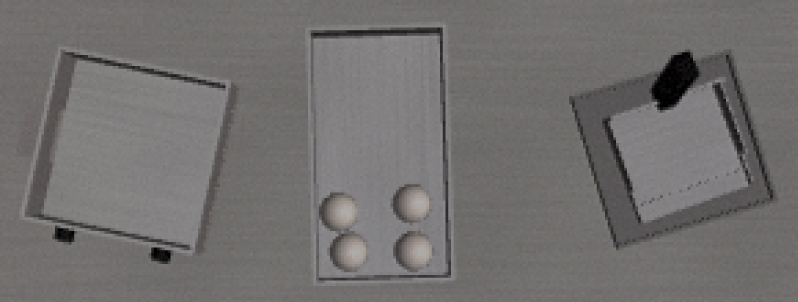

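View pics/sc.png

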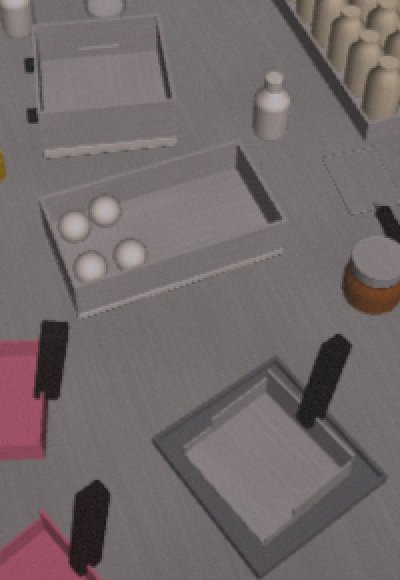

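Run:
```python
from h import *
T=lambda p:(180+p[0]/2.75,190+p[1]/2.75); S=lambda p:(220+p[0]/2,155+p[1]/2)
D={'tub':([(306,28),(444,28),(452,279),(316,282)],[(238,146),(284,219),(78,287),(40,203)]),
'hop':([(62,48),(232,82),(197,253),(24,215)],[(157,16),(174,98),(40,113),(35,25)]),
'tray':([(570,97),(730,54),(775,198),(617,247)],[(275,358),(385,478),(262,575),(155,440)])}
zz={'tub':.056,'hop':.075,'tray':.012}
for k,(a,b) in D.items():
    P=[tri(T(p),S(q)) for p,q in zip(a,b)]; print(k); 
    for p,e in P: print(p.round(4),round(e,4))
    for n,q in(('top',[onz('top',T(p),zz[k]) for p in a]),('side',[onz('side',S(p),zz[k]) for p in b])):
        q=np.array(q); d=q[0]+q[1]-q[2]-q[3]; print(n,'c',q.mean(0).round(4),'yaw',np.arctan2(d[1],d[0]).round(3),'edges',np.linalg.norm(q-np.roll(q,-1,0),axis=1).round(3))
print('handle top',tri(T((683,62)),S((335,348))))
q=np.array([onz('top',T(p),.03) for p in [(607,120),(715,82)]]);print('backwall?',q.round(4))
for a in [(338,211),(411,204),(349,252),(413,251)]: print('ball',onz('top',T(a),.032).round(3))
for n,a in dict(bottleA=(271,176),bottleB=(153,270),beaker=(154,222),jar=(372,174),tape=(493,260)).items(): print(n,onz('top',a,.04).round(3))
```

```text
tub
[0.6447 0.0828 0.0464] 0.0009
[ 0.6449 -0.0435  0.0607] 0.0029
[ 0.4191 -0.0526  0.0567] 0.0047
[0.4126 0.0705 0.0512] 0.0001
top c [0.5292 0.0143 0.056 ] yaw 0.046 edges [0.126 0.228 0.122 0.23 ]
side c [0.5308 0.0119 0.056 ] yaw 0.045 edges [0.115 0.227 0.119 0.229]
hop
[0.6201 0.2989 0.0754] 0.0011
[0.5903 0.1459 0.0819] 0.0004
[0.44   0.1739 0.0811] 0.0028
[0.4716 0.3273 0.0796] 0.0023
top c [0.5298 0.2375 0.075 ] yaw -0.19 edges [0.155 0.155 0.157 0.152]
side c [0.5323 0.2411 0.075 ] yaw -0.2 edges [0.149 0.153 0.156 0.151]
tray
[ 0.5875 -0.1664  0.0082] 0.0014
[ 0.6302 -0.3173  0.0136] 0.0028
[ 0.4939 -0.3595  0.0105] 0.0016
[ 0.447  -0.2107  0.009 ] 0.0028
top c [ 0.5386 -0.2628  0.012 ] yaw 0.3 edges [0.158 0.142 0.156 0.148]
side c [ 0.5404 -0.2646  0.012 ] yaw 0.304 edges [0.155 0.144 0.155 0.146]
handle top (array([ 0.60474703, -0.24141388,  0.13111772]), np.float64(0.0028540966166806553))
backwall? [[ 0.5637 -0.197   0.03  ]
 [ 0.6003 -0.2978  0.03  ]]
ball [0.477 0.052 0.032]
ball [ 0.484 -0.015  0.032]
ball [0.439 0.041 0.032]
ball [ 0.441 -0.018  0.032]
bottleA [0.707 0.136 0.04 ]
bottleB [0.465 0.428 0.04 ]
beaker [0.586 0.43  0.04 ]
jar [ 0.715 -0.122  0.04 ]
tape [ 0.499 -0.428  0.04 ]
```

Request:
play_rows([
  {"claw": 0,"linear": [0,-1,-0.57],"rotation": [0,0,0]},
  {"claw": 0,"linear": [0,-1,-0.57],"rotation": [0,0,0]},
  {"claw": 0,"linear": [0,-1,-0.57],"rotation": [0,0,0]},
  {"claw": 0,"linear": [0,-1,-0.57],"rotation": [0,0,0]},
  {"claw": 0,"linear": [0,-1,-0.57],"rotation": [0,0,0]},
  {"claw": 0,"linear": [0,-1,-0.57],"rotation": [0,0,0]},
  {"claw": 0,"linear": [0,-1,-0.57],"rotation": [0,0,0]},
  {"claw": 0,"linear": [0,-1,-0.57],"rotation": [0,0,0]},
  {"claw": 0,"linear": [0,-1,-0.57],"rotation": [0,0,0]},
  {"claw": 0,"linear": [0,-1,-0.57],"rotation": [0,0,0]},
])

```text
time: 0.93
position: [0.3637, 0.4267, 0.1816]
tool_rot: [-1.042, 1.322, 1.042]
ft_force: [0.7, 0.2, -0.3]
grip_width: 0.999
```

Request:
play_rows([
  {"claw": 0,"linear": [-0.05,-0.65,-0.99],"rotation": [0,0,0]},
  {"claw": 0,"linear": [-0.05,-0.65,-0.99],"rotation": [0,0,0]},
  {"claw": 0,"linear": [-0.05,-0.65,-0.99],"rotation": [0,0,0]},
  {"claw": 0,"linear": [-0.05,-0.65,-0.99],"rotation": [0,0,0]},
  {"claw": 0,"linear": [-0.05,-0.65,-0.99],"rotation": [0,0,0]},
  {"claw": 0,"linear": [-0.05,-0.65,-0.99],"rotation": [0,0,0]},
  {"claw": 0,"linear": [-0.05,-0.65,-0.99],"rotation": [0,0,0]},
  {"claw": 0,"linear": [-0.05,-0.65,-0.99],"rotation": [0,0,0]},
  {"claw": 0,"linear": [-0.05,-0.65,-0.99],"rotation": [0,0,0]},
  {"claw": 0,"linear": [-0.05,-0.65,-0.99],"rotation": [0,0,0]},
])

```text
time: 1.77
position: [0.4693, 0.1328, 0.1915]
tool_rot: [-1.042, 1.329, 1.042]
ft_force: [0.6, -0.4, -0.1]
grip_width: 0.999
```

Request:
play_rows([
  {"claw": 0,"linear": [-0.05,-0.65,-0.99],"rotation": [0,0,0]},
  {"claw": 0,"linear": [-0.05,-0.65,-0.99],"rotation": [0,0,0]},
  {"claw": 0,"linear": [-0.05,-0.65,-0.99],"rotation": [0,0,0]},
  {"claw": 0,"linear": [-0.05,-0.65,-0.99],"rotation": [0,0,0]},
  {"claw": 0,"linear": [-0.05,-0.65,-0.99],"rotation": [0,0,0]},
  {"claw": 0,"linear": [-0.05,-0.65,-0.99],"rotation": [0,0,0]},
  {"claw": 0,"linear": [-0.05,-0.65,-0.99],"rotation": [0,0,0]},
  {"claw": 0,"linear": [-0.05,-0.65,-0.99],"rotation": [0,0,0]},
  {"claw": 0,"linear": [-0.05,-0.65,-0.99],"rotation": [0,0,0]},
  {"claw": 0,"linear": [-0.05,-0.65,-0.99],"rotation": [0,0,0]},
])

```text
time: 2.6
position: [0.5716, -0.1592, 0.2036]
tool_rot: [-1.04, 1.33, 1.046]
ft_force: [0.1, 0.0, 0.1]
grip_width: 0.998
```

Request:
play_rows([
  {"claw": 0,"linear": [0,-0.5,-0.8],"rotation": [0,0,0]},
  {"claw": 0,"linear": [0,0,0],"rotation": [-0.0745,0,0]},
  {"claw": 0,"linear": [0,0,0],"rotation": [-0.0745,0,0]},
  {"claw": 0,"linear": [0,0,0],"rotation": [-0.0745,0,0]},
  {"claw": 0,"linear": [0,0,0],"rotation": [-0.0745,0,0]},
  {"claw": 0,"linear": [0,0,0],"rotation": [-0.0745,0,0]},
])

```text
time: 3.1
position: [0.5772, -0.1945, 0.2002]
tool_rot: [-1.471, 1.043, 1.491]
ft_force: [-0.3, 0.3, 0.2]
grip_width: 1.003
```

```bash
cat >> h.py <<'E'
def pose():
    s=get_state(); return np.array(s['position']),R.from_rotvec(s['tool_rot']).as_matrix(),s
def scoop_R(yaw,pitch=0):  # tool matrix for scoop yaw, pitch>0 front down
    S=R.from_euler('ZY',[yaw,-pitch]).as_matrix()
    return np.c_[-S[:,2],-S[:,0],S[:,1]]
def go(P,M):
    p,r,s=pose(); d=r.T@(np.array(P)-p)/.025; w=R.from_matrix(r.T@M).as_rotvec()/(np.pi/2)
    print('t',round(s['time'],2),'p',p.round(4),'need lin',d.round(3),'rot',w.round(4),'F',np.round(s['ft_force'],1),'g',round(s['grip_width'],3),'q',np.round(s['joint_positions'],2))
E
python3 - <<'E'
from h import *
for yaw in(.34,): go([.599,-.2437,.093],scoop_R(yaw))
cv2.imwrite('pics/t1.png',cv2.resize(get_image('top')[180:280,370:480],None,fx=5,fy=5,interpolation=3))
E
```

```text
t 3.1 p [ 0.5772 -0.1945  0.2002] need lin [ 4.298 -0.234 -2.121] rot [ 0.0174 -0.0047 -0.0191] F [-0.3  0.3  0.2] g 1.003 q [-0.21  0.27  0.58  1.54 -0.12  1.39  2.32]
```

View pics/t1.png

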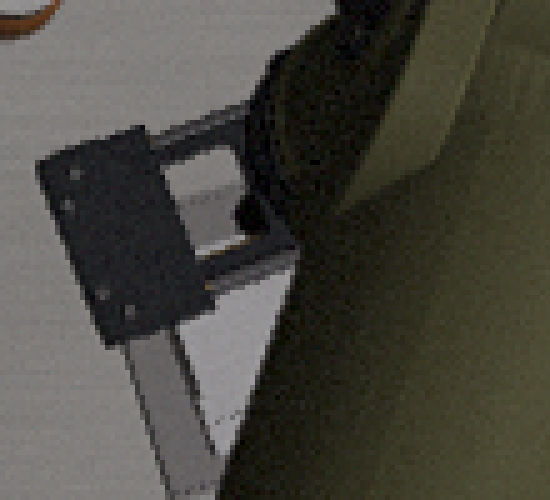

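Request:
play_rows([
  {"claw": 0,"linear": [0,-0.1,-0.7],"rotation": [0.0174,-0.005,-0.019]},
  {"claw": 0,"linear": [0,-0.1,-0.7],"rotation": [0,0,0]},
  {"claw": 0,"linear": [0,0,-0.7],"rotation": [0,0,0]},
  {"claw": 0,"linear": [0.8,0,0],"rotation": [0,0,0]},
  {"claw": 0,"linear": [0.8,0,0],"rotation": [0,0,0]},
], newtons=40)

```text
time: 3.57
position: [0.6034, -0.2425, 0.1619]
tool_rot: [-1.454, 1.026, 1.447]
ft_force: [0.4, 0.9, -0.3]
grip_width: 1.001
```

Run:
```python
from h import *
go([.599,-.2437,.093],scoop_R(.34))
cv2.imwrite('pics/s1.png',cv2.resize(get_image('side')[300:450,320:480],None,fx=4,fy=4,interpolation=3))
```

```text
t 3.57 p [ 0.6034 -0.2425  0.1619] need lin [2.754 0.2   0.014] rot [-0.003  -0.0004  0.0042] F [ 0.4  0.9 -0.3] g 1.001 q [-0.12  0.37  0.6   1.51 -0.21  1.32  2.41]
```

View pics/s1.png

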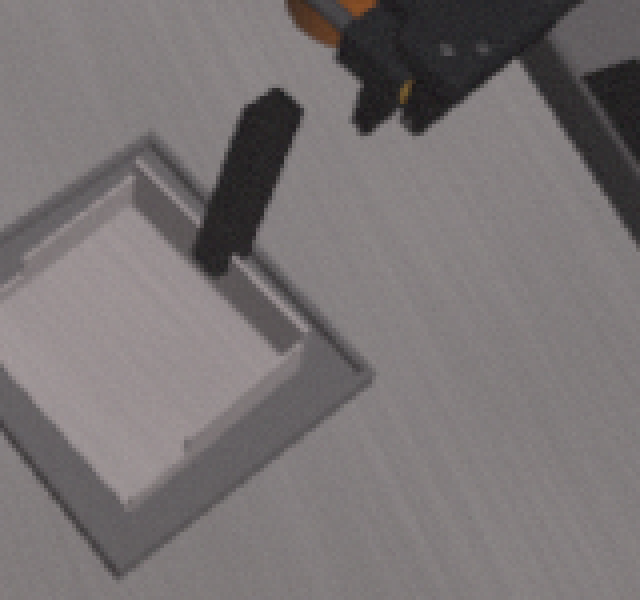

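Run:
```python
from h import *
p,r,s=pose()
f=lambda n,P,o:((pix(n,P)-np.array(o))).round(1)
Z=r[:,2]
print('side crop',((pix('side',[p,p+.0435*Z,p-.0435*Z])-[320,300])*4).round(0))
S=R.from_euler('z',.34).as_matrix(); c=np.array([.536,-.266,.004])
L=np.array([[-52,0,0],[52,56,40],[52,-56,40],[50,9,40],[74,0,132],[67,0,107.5],[-52,56,0],[-52,-56,0]])/1000
W=c+L@S.T; print('scoop side crop',((pix('side',W)-[320,300])*4).round(0).tolist()); print('top crop0',((pix('top',W)-[180,190])*2.75).round(0).tolist())
```

```text
side crop [[273.  86.]
 [202.  18.]
 [349. 157.]]
scoop side crop [[42.0, 419.0], [136.0, 160.0], [307.0, 333.0], [202.0, 232.0], [277.0, 109.0], [259.0, 148.0], [-36.0, 328.0], [126.0, 515.0]]
top crop0 [[693.0, 204.0], [609.0, 116.0], [723.0, 77.0], [658.0, 102.0], [684.0, 62.0], [679.0, 73.0], [637.0, 223.0], [748.0, 185.0]]
```

Run:
```python
from h import *
a=cv2.resize(get_image('side')[200:400,330:530],None,fx=3,fy=3,interpolation=3)
p,r,s=pose(); Z=r[:,2]
for q in pix('side',[p,p+.0435*Z,p-.0435*Z]): cv2.circle(a,tuple(int(v) for v in (q-[330,200])*3),3,(0,0,255),-1)
cv2.imwrite('pics/s2.png',a)
```

```text
(no output)
```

View pics/s2.png

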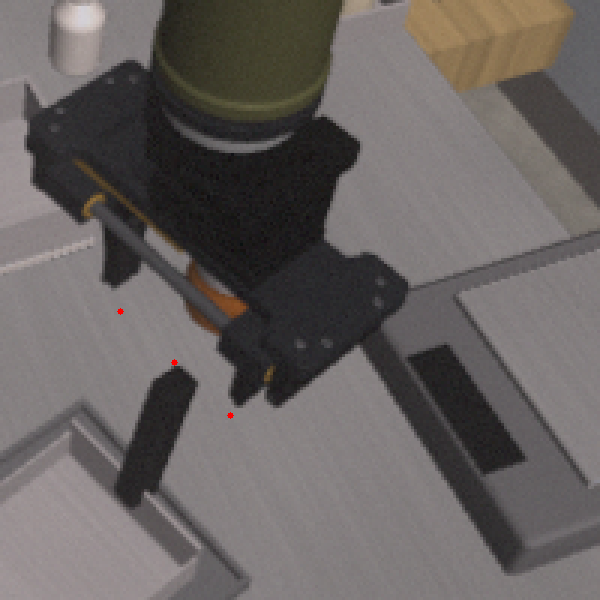

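Request:
play_rows([
  {"claw": 0,"linear": [0.7,0.1,0],"rotation": [0,0,0]},
  {"claw": 0,"linear": [0.7,0.05,0],"rotation": [0,0,0]},
  {"claw": 0,"linear": [0.7,0.05,0],"rotation": [0,0,0]},
  {"claw": 0,"linear": [0.6,0,0],"rotation": [0,0,0]},
  {"claw": 0,"linear": [0.1,0,0],"rotation": [0,0,0]},
])

```text
time: 4.08
position: [0.5981, -0.2416, 0.091]
tool_rot: [-1.447, 1.03, 1.446]
ft_force: [-1.3, 1.0, -0.2]
grip_width: 1.0
```

Run:
```python
from h import *
go([.599,-.2437,.093],scoop_R(.34))
a=cv2.resize(get_image('side')[270:420,330:480],None,fx=4,fy=4,interpolation=3)
p,r,s=pose(); Z=r[:,2]
for q in pix('side',[p,p+.0435*Z,p-.0435*Z]): cv2.circle(a,tuple(int(v) for v in (q-[330,270])*4),3,(0,0,255),-1)
cv2.imwrite('pics/s3.png',a)
```

```text
t 4.08 p [ 0.5981 -0.2416  0.091 ] need lin [-0.079 -0.009 -0.092] rot [-0.0066  0.0013  0.0029] F [-1.3  1.  -0.2] g 1.0 q [-0.11  0.41  0.58  1.61 -0.24  1.19  2.42]
```

View pics/s3.png

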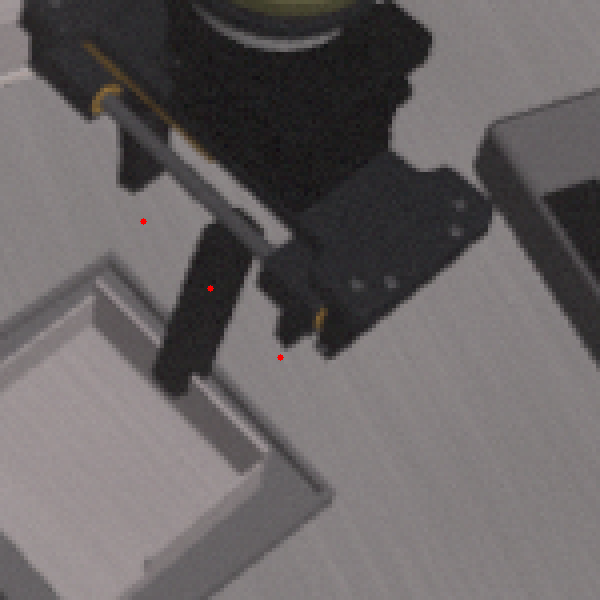

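Request:
play_rows([
  {"claw": 1,"linear": [0,0,0],"rotation": [0,0,0]},
  {"claw": 1,"linear": [0,0,0],"rotation": [0,0,0]},
  {"claw": 1,"linear": [0,0,0],"rotation": [0,0,0]},
  {"claw": 1,"linear": [0,0,0],"rotation": [0,0,0]},
  {"claw": 1,"linear": [0,0,0],"rotation": [0,0,0]},
  {"claw": 1,"linear": [0,0,0],"rotation": [0,0,0]},
  {"claw": 1,"linear": [0,0,0],"rotation": [0,0,0]},
  {"claw": 1,"linear": [0,0,0],"rotation": [0,0,0]},
], newtons=40)

```text
time: 4.8
position: [0.6025, -0.2423, 0.0991]
tool_rot: [-1.455, 1.026, 1.436]
ft_force: [0.5, -0.8, -0.2]
grip_width: 0.48
```

Run:
```python
from h import *
go([.599,-.2437,.29],scoop_R(.34))
```

```text
t 4.8 p [ 0.6025 -0.2423  0.0991] need lin [-7.637  0.05  -0.032] rot [-0.0069 -0.0021  0.0083] F [ 0.5 -0.8 -0.2] g 0.48 q [-0.11  0.4   0.58  1.6  -0.24  1.2   2.42]
```

Request:
play_rows([
  {"claw": 1,"linear": [0.2,0.05,0],"rotation": [0,0,0]},
  {"claw": 1,"linear": [0,0,0],"rotation": [0,0,0]},
  {"claw": 1,"linear": [0,0,0],"rotation": [0,0,0]},
  {"claw": 1,"linear": [0,0,0],"rotation": [0,0,0]},
  {"claw": 1,"linear": [0,0,0],"rotation": [0,0,0]},
  {"claw": 1,"linear": [0,0,0],"rotation": [0,0,0]},
])

```text
time: 5.3
position: [0.601, -0.2427, 0.0933]
tool_rot: [-1.454, 1.026, 1.437]
ft_force: [-0.2, 0.4, 0.6]
grip_width: 0.201
```

Run:
```python
from h import *
for i in range(3):
    go([.599,-.2437,.29],scoop_R(.34)); get_image('top')
```

```text
t 5.3 p [ 0.601  -0.2427  0.0933] need lin [-7.87  -0.01  -0.035] rot [-0.0069 -0.0018  0.008 ] F [-0.2  0.4  0.6] g 0.201 q [-0.11  0.41  0.58  1.61 -0.24  1.19  2.42]
t 5.35 p [ 0.601  -0.2427  0.0933] need lin [-7.869 -0.01  -0.034] rot [-0.007  -0.0018  0.0081] F [-0.2  0.7  0.6] g 0.201 q [-0.11  0.41  0.58  1.61 -0.24  1.19  2.42]
t 5.4 p [ 0.601  -0.2427  0.0933] need lin [-7.87  -0.009 -0.035] rot [-0.0069 -0.0019  0.0081] F [ 0.5  1.  -0.2] g 0.202 q [-0.11  0.41  0.58  1.61 -0.24  1.19  2.42]
```

Request:
play_rows([
  {"claw": 1,"linear": [-0.4,0,0],"rotation": [0,0,0]},
  {"claw": 1,"linear": [-0.8,0,0],"rotation": [0,0,0]},
  {"claw": 1,"linear": [-0.8,0,0],"rotation": [0,0,0]},
  {"claw": 1,"linear": [-0.8,0,0],"rotation": [0,0,0]},
  {"claw": 1,"linear": [-0.8,0,0],"rotation": [0,0,0]},
  {"claw": 1,"linear": [-0.4,0,0],"rotation": [0,0,0]},
])

```text
time: 5.95
position: [0.596, -0.2413, 0.194]
tool_rot: [-1.445, 1.03, 1.446]
ft_force: [1.1, -1.0, -1.1]
grip_width: 0.202
```

```bash
cat >> h.py <<'E'
# tool at grasp -> scoop
M0=scoop_R(.34)@R.from_rotvec(np.array([-.0069,-.0018,.008])*np.pi/2).inv().as_matrix()
p0=np.array([.601,-.2427,.0933])
def rawS(yaw,pitch=0): return R.from_euler('ZY',[yaw,-pitch]).as_matrix()
yaw0=np.arctan2(-M0[0,2],M0[1,2]); c0=p0-[0,0,.0893]-rawS(yaw0)@[.069,0,0]
RT=rawS(yaw0).T@M0; tT=rawS(yaw0).T@(p0-c0)   # tool in scoop frame
def goS(c,yaw,pitch=0):
    S=rawS(yaw,pitch); go(np.array(c)+S@tT,S@RT)
def scoop():
    p,M,s=pose(); S=M@RT.T; return p-S@tT,S
def show():
    c,S=scoop(); e=R.from_matrix(S).as_euler('ZYX'); print('scoop c',c.round(4),'yaw',e[0].round(4),'pitch',-e[1].round(4),'roll',e[2].round(4),'lip',(c+S@[-.052,0,0]).round(4))
tub=np.array([.530,.013,0]);tyaw=.045
def tubw(x,y,z): return tub+rawS(tyaw)@[x,y,z]
hop=np.array([.531,.239,0]); rest=np.array([.5395,-.2637,.004])
E
python3 - <<'E'
from h import *
print(yaw0,c0); show(); goS(tubw(.040,0,.1),tyaw)
E
```

```text
0.3291439978159705 [ 0.53570396 -0.26500308  0.004     ]
scoop c [ 0.5298 -0.2632  0.1054] yaw 0.3281 pitch -0.0089 roll 0.0062 lip [ 0.4805 -0.28    0.1058]
t 5.95 p [ 0.596  -0.2413  0.194 ] need lin [ 0.239 -4.964  9.261] rot [ 0.1802  0.0054 -0.0057] F [ 1.1 -1.  -1.1] g 0.202 q [-0.13  0.34  0.61  1.49 -0.2   1.38  2.39]
```

Request:
play_rows([
  {"claw": 1,"linear": [0,0,0],"rotation": [0.06,0,0]},
  {"claw": 1,"linear": [0,0,0],"rotation": [0.06,0,0]},
  {"claw": 1,"linear": [0,0,0],"rotation": [0.06,0,0]},
])

```text
time: 6.2
position: [0.5976, -0.2425, 0.199]
tool_rot: [-1.237, 1.184, 1.23]
ft_force: [1.2, 0.1, -2.0]
grip_width: 0.203
```

Run:
```python
from h import *
show(); goS(tubw(.040,0,.1),tyaw)
```

```text
scoop c [ 0.5283 -0.2444  0.11  ] yaw 0.0352 pitch -0.0034 roll 0.0054 lip [ 0.4764 -0.2463  0.1101]
t 6.2 p [ 0.5976 -0.2425  0.199 ] need lin [ 0.435 -2.013 10.349] rot [-0.0063  0.0034 -0.0022] F [ 1.2  0.1 -2. ] g 0.203 q [-0.16  0.34  0.65  1.48 -0.21  1.38  2.11]
```

Request:
play_rows([
  {"claw": 1,"linear": [0.03,-0.1,0.4],"rotation": [-0.0063,0.0034,-0.002]},
  {"claw": 1,"linear": [0.03,-0.17,0.9],"rotation": [0,0,0]},
  {"claw": 1,"linear": [0.03,-0.17,0.9],"rotation": [0,0,0]},
  {"claw": 1,"linear": [0.03,-0.17,0.9],"rotation": [0,0,0]},
  {"claw": 1,"linear": [0.03,-0.17,0.9],"rotation": [0,0,0]},
  {"claw": 1,"linear": [0.03,-0.17,0.9],"rotation": [0,0,0]},
  {"claw": 1,"linear": [0.03,-0.17,0.9],"rotation": [0,0,0]},
  {"claw": 1,"linear": [0.03,-0.17,0.9],"rotation": [0,0,0]},
  {"claw": 1,"linear": [0.03,-0.17,0.9],"rotation": [0,0,0]},
  {"claw": 1,"linear": [0.03,-0.17,0.9],"rotation": [0,0,0]},
])

```text
time: 7.03
position: [0.6246, -0.0199, 0.1885]
tool_rot: [-1.265, 1.177, 1.246]
ft_force: [-0.4, -0.7, -2.1]
grip_width: 0.2
```

Request:
play_rows([
  {"claw": 1,"linear": [0,-0.17,0.9],"rotation": [0,0,0]},
  {"claw": 1,"linear": [0,-0.1,0.5],"rotation": [0,0,0]},
  {"claw": 1,"linear": [0,0,0.2],"rotation": [0,0,0]},
  {"claw": 1,"linear": [0,0,0],"rotation": [0,0,0]},
])

```text
time: 7.37
position: [0.6273, 0.0342, 0.1864]
tool_rot: [-1.278, 1.165, 1.266]
ft_force: [0.2, 0.7, -2.7]
grip_width: 0.204
```

Run:
```python
from h import *
show(); goS(tubw(.040,0,.08),tyaw)
```

```text
scoop c [0.558  0.0281 0.0976] yaw 0.0862 pitch -0.0064 roll -0.0007 lip [0.5062 0.0236 0.0979]
t 7.37 p [0.6273 0.0342 0.1864] need lin [ 0.69  -0.401 -0.685] rot [ 0.0262 -0.0002 -0.004 ] F [ 0.2  0.7 -2.7] g 0.204 q [-0.52  0.29  0.52  1.54 -0.14  1.35  1.67]
```

Request:
play_rows([
  {"claw": 1,"linear": [0.2,-0.2,-0.4],"rotation": [0.0262,0,-0.004]},
  {"claw": 1,"linear": [0.2,-0.2,-0.28],"rotation": [0,0,0]},
  {"claw": 1,"linear": [0,0,0],"rotation": [0,0,0]},
])

```text
time: 7.62
position: [0.6392, 0.0131, 0.1759]
tool_rot: [-1.249, 1.183, 1.226]
ft_force: [0.0, -0.2, -1.5]
grip_width: 0.204
```

Run:
```python
from h import *
show(); goS(tubw(.040,0,.08),tyaw)
im={n:get_image(n) for n in('top','side')}
c,S=scoop()
# fit-check: project predicted scoop and tub features
L=np.array([[-52,56,0],[-52,-56,0],[-52,56,14],[-52,-56,14],[52,56,40],[52,-56,40]])/1000
TB=np.array([tubw(x,y,.056) for x in(-.117,.117) for y in(-.064,.064)])
a=cv2.resize(im['side'][205:325,230:390],None,fx=5,fy=5,interpolation=3)
for q in pix('side',c+L@S.T): cv2.circle(a,tuple(int(v) for v in (q-[230,205])*5),3,(0,0,255),-1)
for q in pix('side',TB): cv2.circle(a,tuple(int(v) for v in (q-[230,205])*5),3,(0,255,0),-1)
cv2.imwrite('pics/s4.png',a); cv2.imwrite('pics/top4.png',im['top'])
```

```text
scoop c [0.5703 0.0101 0.0865] yaw 0.0406 pitch 0.0011 roll -0.0027 lip [0.5184 0.008  0.0865]
t 7.62 p [0.6392 0.0131 0.1759] need lin [0.263 0.007 0.194] rot [-0.0028 -0.0017  0.0007] F [ 0.  -0.2 -1.5] g 0.204 q [-0.49  0.32  0.53  1.53 -0.16  1.32  1.67]
```

View pics/s4.png

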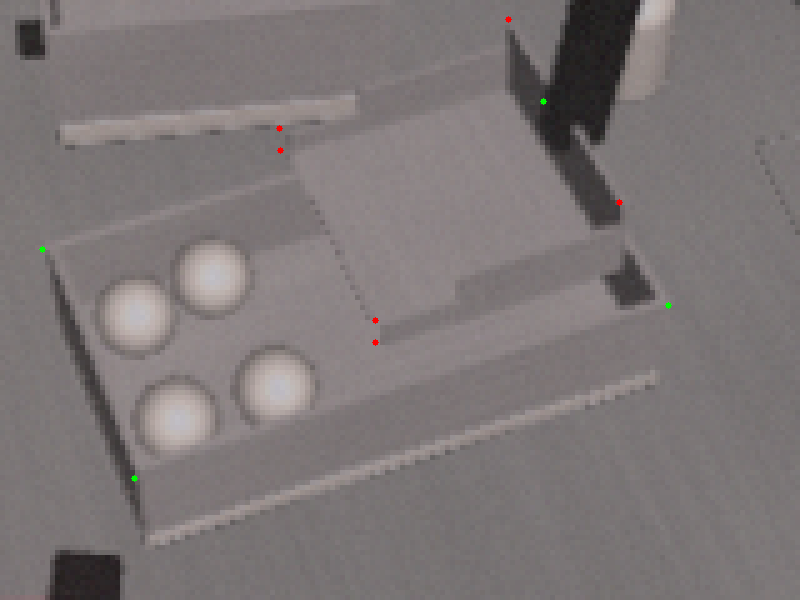

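Run:
```python
from h import *
im=cv2.imread('pics/top4.png')[195:300,280:360]; a=cv2.resize(im,None,fx=7,fy=5.7,interpolation=3)
c,S=scoop()
L=np.array([[-52,56,0],[-52,-56,0],[52,56,40],[52,-56,40],[-52,56,14],[-52,-56,14]])/1000
TB=np.array([tubw(x,y,.056) for x in(-.117,.117) for y in(-.064,.064)])
for P,k in((c+L@S.T,(0,0,255)),(TB,(0,255,0))):
    for q in pix('top',P): cv2.circle(a,(int((q[0]-280)*7),int((q[1]-195)*5.7)),3,k,-1)
cv2.imwrite('pics/t4.png',a)
```

```text
(no output)
```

View pics/t4.png

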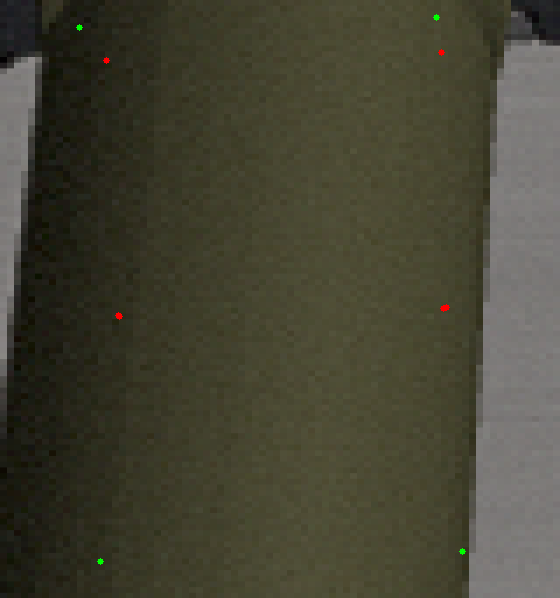

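Request:
play_rows([
  {"claw": 1,"linear": [0.4,0.0,0.13],"rotation": [-0.003,0,0]},
  {"claw": 1,"linear": [0.4,0,0.1],"rotation": [0,0,0]},
  {"claw": 1,"linear": [0.2,0,0],"rotation": [0,0,0]},
  {"claw": 1,"linear": [0,0,0],"rotation": [0,0,0]},
])

```text
time: 8.05
position: [0.6389, 0.0176, 0.1492]
tool_rot: [-1.25, 1.182, 1.228]
ft_force: [0.2, -0.6, -1.0]
grip_width: 0.201
```

Run:
```python
from h import *
show(); goS(tubw(.040,0,.06),tyaw)
c,S=scoop()
L=np.array([[-52,56,0],[-52,-56,0],[-52,56,14],[-52,-56,14],[52,56,40],[52,-56,40]])/1000
TB=np.array([tubw(x,y,.056) for x in(-.117,.117) for y in(-.064,.064)])
a=cv2.resize(get_image('side')[205:325,230:390],None,fx=5,fy=5,interpolation=3)
for q in pix('side',c+L@S.T): cv2.circle(a,tuple(int(v) for v in (q-[230,205])*5),2,(0,0,255),-1)
for q in pix('side',TB): cv2.circle(a,tuple(int(v) for v in (q-[230,205])*5),2,(0,255,0),-1)
cv2.imwrite('pics/s5.png',a)
```

```text
scoop c [0.57   0.0145 0.0599] yaw 0.0419 pitch 0.0011 roll -0.0018 lip [0.5181 0.0123 0.0598]
t 8.05 p [0.6389 0.0176 0.1492] need lin [-0.003 -0.001  0.014] rot [-0.0019 -0.0011  0.0007] F [ 0.2 -0.6 -1. ] g 0.201 q [-0.49  0.33  0.53  1.57 -0.17  1.27  1.67]
```

View pics/s5.png

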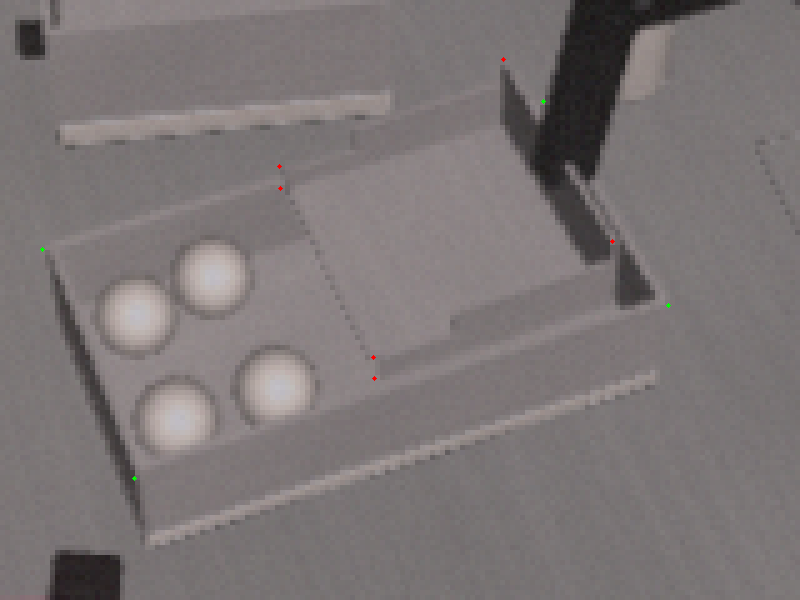

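The scoop hovers just above the tub; its near edge looks about 3 mm too close to the near rim, so I'll shift +3 mm in y and lower.

Request:
play_rows([
  {"claw": 1,"linear": [0,0.1,0.13],"rotation": [-0.002,-0.001,0]},
  {"claw": 1,"linear": [0.3,0,0],"rotation": [0,0,0]},
  {"claw": 1,"linear": [0.4,0,0],"rotation": [0,0,0]},
  {"claw": 1,"linear": [0.3,0,0],"rotation": [0,0,0]},
])

```text
time: 8.43
position: [0.6379, 0.0221, 0.1249]
tool_rot: [-1.253, 1.174, 1.23]
ft_force: [-0.8, 0.1, -1.3]
grip_width: 0.204
```

Run:
```python
from h import *
show(); goS(tubw(.040,0.003,.0145),tyaw); get_image('side'); go([0,0,0],np.eye(3))
```

```text
scoop c [0.5695 0.019  0.0352] yaw 0.0471 pitch 0.0055 roll 0.0009 lip [0.5176 0.0165 0.035 ]
t 8.43 p [0.6379 0.0221 0.1249] need lin [ 0.845 -0.015 -0.048] rot [0.0013 0.0006 0.0035] F [-0.8  0.1 -1.3] g 0.204 q [-0.5   0.34  0.52  1.6  -0.18  1.22  1.68]
t 8.48 p [0.6369 0.022  0.1231] need lin [ 4.533 25.561  0.327] rot [ 0.7972 -0.7491 -0.7839] F [ 0.2  0.7 -3.5] g 0.202 q [-0.5   0.34  0.52  1.61 -0.18  1.22  1.68]
```

Request:
play_rows([
  {"claw": 1,"linear": [0.35,-0.02,-0.04],"rotation": [0,0,0.003]},
  {"claw": 1,"linear": [0.3,0,0],"rotation": [0,0,0]},
  {"claw": 1,"linear": [0.15,0,0],"rotation": [0,0,0]},
  {"claw": 1,"linear": [0.1,0,0],"rotation": [0,0,0]},
])

```text
time: 8.82
position: [0.6419, 0.0212, 0.1026]
tool_rot: [-1.254, 1.173, 1.229]
ft_force: [-2.0, 0.8, 14.6]
grip_width: 0.2
```

Run:
```python
from h import *
show(); goS(tubw(.040,0.003,.0145),tyaw)
```

```text
scoop c [0.5736 0.0181 0.0129] yaw 0.0473 pitch 0.0063 roll 0.0013 lip [0.5216 0.0157 0.0126]
t 8.82 p [0.6419 0.0212 0.1026] need lin [-0.049  0.127 -0.008] rot [0.0014 0.0009 0.004 ] F [-2.   0.8 14.6] g 0.2 q [-0.49  0.37  0.52  1.62 -0.19  1.19  1.69]
```

Request:
play_rows([
  {"claw": 1,"linear": [0,0.3,0],"rotation": [0,0,0]},
  {"claw": 1,"linear": [0.02,0.4,0],"rotation": [0,0,0]},
  {"claw": 1,"linear": [0.02,0.4,0],"rotation": [0,0,0]},
  {"claw": 1,"linear": [0.02,0.4,0],"rotation": [0,0,0]},
])

```text
time: 9.15
position: [0.6105, 0.0191, 0.1035]
tool_rot: [-1.26, 1.163, 1.218]
ft_force: [4.1, 0.6, 4.3]
grip_width: 0.202
```

Run:
```python
from h import *
show(); goS(tubw(-.060,0.003,.0135),tyaw,.005)
```

```text
scoop c [0.5434 0.016  0.0128] yaw 0.0469 pitch 0.0207 roll 0.0004 lip [0.4915 0.0136 0.0118]
t 9.15 p [0.6105 0.0191 0.1035] need lin [-0.08   2.884  0.026] rot [0.0012 0.0003 0.01  ] F [4.1 0.6 4.3] g 0.202 q [-0.52  0.29  0.52  1.71 -0.15  1.15  1.66]
```

Request:
play_rows([
  {"claw": 1,"linear": [0,0.45,0],"rotation": [0,0,0.008]},
  {"claw": 1,"linear": [0,0.45,0],"rotation": [0,0,0.003]},
  {"claw": 1,"linear": [0,0.45,0],"rotation": [0,0,0.003]},
  {"claw": 1,"linear": [0,0.45,0],"rotation": [0,0,0.003]},
])

```text
time: 9.48
position: [0.5638, 0.0166, 0.1034]
tool_rot: [-1.249, 1.181, 1.235]
ft_force: [-0.6, 1.7, -1.3]
grip_width: 0.2
```

Run:
```python
from h import *
show(); goS(tubw(-.060,0.003,.0135),tyaw,.005); cv2.imwrite('pics/s6.png',get_image('side'))
```

```text
scoop c [0.4946 0.0134 0.0143] yaw 0.0463 pitch -0.0027 roll 0.0006 lip [0.4427 0.011  0.0144]
t 9.48 p [0.5638 0.0166 0.1034] need lin [-1.000e-03  1.014e+00  4.000e-02] rot [ 0.0008  0.0004 -0.0049] F [-0.6  1.7 -1.3] g 0.2 q [-0.55  0.2   0.53  1.81 -0.11  1.15  1.63]
```

Request:
play_rows([
  {"claw": 1,"linear": [0.04,0.4,0],"rotation": [0,0,-0.005]},
  {"claw": 1,"linear": [0.02,0.4,0],"rotation": [0,0,0]},
  {"claw": 1,"linear": [0,0.3,0],"rotation": [0,0,0]},
  {"claw": 1,"linear": [0,0.2,0],"rotation": [0,0,0]},
])

```text
time: 9.87
position: [0.536, 0.0145, 0.1059]
tool_rot: [-1.26, 1.161, 1.216]
ft_force: [9.4, -0.3, 7.2]
grip_width: 0.202
```

Run:
```python
from h import *
show(); goS(tubw(-.060,0.003,.0135),tyaw,.005); im=get_image('side')
cv2.imwrite('pics/s7.png',im)
a=im[205:325,230:390]; m=cv2.inRange(a,(150,)*3,(255,)*3)
n,l,st,ce=cv2.connectedComponentsWithStats(m)
print([(st[i,4],*(ce[i]+[230,205]).round(1)) for i in range(1,n) if st[i,4]>25])
c,S=scoop(); print('pan mid',pix('side',[c+S@[x,y,.02] for x in(-.034,.0,.033) for y in(-.03,.03)]).round(0).tolist())
```

```text
scoop c [0.4691 0.0116 0.015 ] yaw 0.046 pitch 0.023 roll 0.0011 lip [0.4172 0.0092 0.0138]
t 9.87 p [0.536  0.0145 0.1059] need lin [ 0.113 -0.095  0.069] rot [0.0006 0.0007 0.0115] F [ 9.4 -0.3  7.2] g 0.202 q [-0.57  0.11  0.53  1.89 -0.06  1.12  1.59]
[(np.int32(69), np.float64(357.4), np.float64(207.1)), (np.int32(109), np.float64(271.4), np.float64(264.9)), (np.int32(110), np.float64(255.3), np.float64(269.3)), (np.int32(115), np.float64(283.1), np.float64(282.1)), (np.int32(117), np.float64(264.6), np.float64(287.6))]
pan mid [[262.0, 290.0], [254.0, 269.0], [278.0, 285.0], [269.0, 265.0], [293.0, 280.0], [283.0, 260.0]]
```

```bash
cat >> h.py <<'E'
def balls(box=(205,325,230,390),h=.021,th=150):
    im=get_image('side'); a=im[box[0]:box[1],box[2]:box[3]]; m=cv2.inRange(a,(th,)*3,(255,)*3)
    n,l,st,ce=cv2.connectedComponentsWithStats(m); c,S=scoop(); nn=S[:,2]
    for i in range(1,n):
        if st[i,4]>40:
            uv=ce[i]+[box[2],box[0]]; o,d=ray('side',uv); P=o+d*(nn@(c+nn*h-o))/(nn@d)
            print('blob',st[i,4],uv.round(0),'scoop-local mm',(S.T@(P-c)*1000).round(0))
    return im
E
python3 - <<'E'
from h import *
show(); balls()
E
```

```text
scoop c [0.4688 0.0115 0.0154] yaw 0.0456 pitch 0.0231 roll 0.0015 lip [0.4169 0.0091 0.0142]
blob 67 [357. 207.] scoop-local mm [250. 113.  21.]
blob 109 [272. 265.] scoop-local mm [ 5. 26. 21.]
blob 110 [255. 269.] scoop-local mm [-31.  28.  21.]
blob 116 [283. 282.] scoop-local mm [ 12. -27.  21.]
blob 119 [267. 287.] scoop-local mm [-24. -27.  21.]
```

Request:
play_rows([
  {"claw": 1,"linear": [0,-0.12,0],"rotation": [0,0,0.028]},
  {"claw": 1,"linear": [0,-0.14,0],"rotation": [0,0,0.03]},
  {"claw": 1,"linear": [0,-0.15,0],"rotation": [0,0,0.03]},
  {"claw": 1,"linear": [0,-0.15,0],"rotation": [0,0,0.03]},
  {"claw": 1,"linear": [0,-0.15,0],"rotation": [0,0,0.03]},
  {"claw": 1,"linear": [0,-0.1,0],"rotation": [0,0,0.015]},
])

```text
time: 10.47
position: [0.5488, 0.016, 0.1018]
tool_rot: [-1.122, 1.365, 1.418]
ft_force: [0.7, -0.4, -3.3]
grip_width: 0.202
```

Run:
```python
from h import *
show(); balls(); go([0,0,0],np.eye(3))
```

```text
scoop c [0.4598 0.0123 0.0326] yaw 0.0464 pitch -0.2528 roll 0.005 lip [0.4095 0.01   0.0456]
blob 55 [358. 207.] scoop-local mm [296. 171.  21.]
blob 111 [285. 259.] scoop-local mm [40. 24. 21.]
blob 112 [269. 261.] scoop-local mm [ 3. 25. 21.]
blob 117 [294. 277.] scoop-local mm [ 40. -28.  21.]
blob 121 [278. 280.] scoop-local mm [  3. -30.  21.]
t 10.52 p [0.5496 0.016  0.101 ] need lin [ 9.153 20.4    0.373] rot [ 0.7152 -0.8693 -0.9025] F [ 2.8  0.3 -1.4] g 0.201 q [-0.48  0.41  0.52  1.6  -0.18  1.43  1.7 ]
```

Run:
```python
from h import *
c,S=scoop(); goS(c+[.008,0,0.03],.0464,.0-(.2528)); goS(c+[.008,0,0.12],.0464,.0-(.2528))
```

```text
t 10.52 p [0.5496 0.016  0.101 ] need lin [-1.241e+00 -2.500e-02  1.000e-03] rot [0.     0.0025 0.0001] F [ 2.8  0.3 -1.4] g 0.201 q [-0.48  0.41  0.52  1.6  -0.18  1.43  1.7 ]
t 10.52 p [0.5496 0.016  0.101 ] need lin [-4.738  0.831  0.005] rot [0.     0.0025 0.0001] F [ 2.8  0.3 -1.4] g 0.201 q [-0.48  0.41  0.52  1.6  -0.18  1.43  1.7 ]
```

Request:
play_rows([
  {"claw": 1,"linear": [-0.2,-0.15,0],"rotation": [0,0,0]},
  {"claw": 1,"linear": [-0.4,0,0],"rotation": [0,0,0]},
  {"claw": 1,"linear": [-0.6,0.13,0],"rotation": [0,0,0]},
  {"claw": 1,"linear": [-0.7,0.16,0],"rotation": [0,0,0]},
  {"claw": 1,"linear": [-0.7,0.16,0],"rotation": [0,0,0]},
  {"claw": 1,"linear": [-0.7,0.16,0],"rotation": [0,0,0]},
  {"claw": 1,"linear": [-0.7,0.16,0],"rotation": [0,0,0]},
  {"claw": 1,"linear": [-0.6,0.1,0],"rotation": [0,0,0]},
  {"claw": 1,"linear": [-0.2,0,0],"rotation": [0,0,0]},
])

```text
time: 11.27
position: [0.5499, 0.0161, 0.2256]
tool_rot: [-1.109, 1.382, 1.433]
ft_force: [0.2, -0.3, -2.6]
grip_width: 0.201
```

Run:
```python
from h import *
show(); im=balls((130,290,230,420)); cv2.imwrite('pics/s8.png',im); go([0,0,0],np.eye(3))
c,S=scoop()
# candidate pour start: lip 15mm +x of hopper centre, yaw 0
lip=hop+[.018,0.0,.12]; y,p=0.0,-.2
goS(lip+rawS(y,p)@[.052,0,0],y,p)
```

```text
scoop c [0.4593 0.0125 0.1584] yaw 0.045 pitch -0.2752 roll 0.0051 lip [0.4093 0.0102 0.1725]
blob 58 [237. 131.] scoop-local mm [ 37. 330.  21.]
blob 106 [357. 206.] scoop-local mm [224.  47.  21.]
blob 134 [264. 219.] scoop-local mm [ 3. 26. 21.]
blob 128 [282. 218.] scoop-local mm [40. 25. 21.]
blob 137 [291. 236.] scoop-local mm [ 39. -28.  21.]
blob 143 [273. 238.] scoop-local mm [  2. -28.  21.]
t 11.32 p [0.5505 0.0161 0.2257] need lin [14.415 18.943  0.314] rot [ 0.7064 -0.8792 -0.9117] F [-0.1 -0.4 -1.1] g 0.202 q [-0.49  0.35  0.54  1.43 -0.15  1.68  1.67]
t 11.32 p [0.5505 0.0161 0.2257] need lin [ 0.155 -6.03   8.666] rot [ 0.0279 -0.0031 -0.0471] F [-0.1 -0.4 -1.1] g 0.202 q [-0.49  0.35  0.54  1.43 -0.15  1.68  1.67]
```

Request:
play_rows([
  {"claw": 1,"linear": [0,-0.25,0.35],"rotation": [0.006,0,0]},
  {"claw": 1,"linear": [0,-0.5,0.72],"rotation": [0.006,0,0]},
  {"claw": 1,"linear": [0,-0.55,0.78],"rotation": [0.006,0,0]},
  {"claw": 1,"linear": [0,-0.55,0.78],"rotation": [0.006,0,0]},
  {"claw": 1,"linear": [0,-0.55,0.78],"rotation": [0,0,0]},
  {"claw": 1,"linear": [0,-0.55,0.78],"rotation": [0,0,0]},
  {"claw": 1,"linear": [0,-0.55,0.78],"rotation": [0,0,0]},
  {"claw": 1,"linear": [0,-0.55,0.78],"rotation": [0,0,0]},
  {"claw": 1,"linear": [0,-0.55,0.78],"rotation": [0,0,0]},
  {"claw": 1,"linear": [0,-0.55,0.78],"rotation": [0,0,0]},
])

```text
time: 12.15
position: [0.671, 0.2072, 0.1791]
tool_rot: [-1.064, 1.421, 1.401]
ft_force: [1.8, -0.7, -2.0]
grip_width: 0.203
```

Run:
```python
from h import *
show(); balls((100,290,200,430))
lip=hop+[.018,0.0,.10]; y,p=0.0,-.2
goS(lip+rawS(y,p)@[.052,0,0],y,p)
```

```text
scoop c [0.5793 0.2075 0.1133] yaw -0.0097 pitch -0.2906 roll -0.0066 lip [0.5294 0.2079 0.1282]
blob 1720 [253. 113.] scoop-local mm [-36. 238.  21.]
blob 83 [227. 154.] scoop-local mm [-147.   52.   21.]
blob 67 [309. 164.] scoop-local mm [44. 25. 21.]
blob 68 [303. 170.] scoop-local mm [18. -2. 21.]
blob 76 [317. 179.] scoop-local mm [ 43. -35.  21.]
blob 77 [302. 180.] scoop-local mm [  5. -37.  21.]
blob 96 [358. 206.] scoop-local mm [ 108. -127.   21.]
t 12.2 p [0.6716 0.2135 0.1755] need lin [ 0.307 -0.659  1.025] rot [-0.0017 -0.0013 -0.0585] F [-3.3  5.2 -5.6] g 0.199 q [-0.54  0.73  0.46  0.98 -0.34  1.77  1.41]
```

Request:
play_rows([
  {"claw": 1,"linear": [-0.05,-0.35,0.5],"rotation": [0,0,0]},
  {"claw": 1,"linear": [-0.05,-0.25,0.35],"rotation": [0,0,0]},
  {"claw": 1,"linear": [0,-0.1,0.1],"rotation": [0,0,0]},
  {"claw": 1,"linear": [0,0,0],"rotation": [0,0,0]},
])

```text
time: 12.53
position: [0.6862, 0.2435, 0.1618]
tool_rot: [-1.062, 1.428, 1.419]
ft_force: [-0.2, -0.1, -3.0]
grip_width: 0.199
```

Run:
```python
from h import *
show(); balls((130,290,200,430))
for dz,p in ((.10,0),(.085,.5),(.07,.87)):
  lip=hop+[.018,0.0,dz]; goS(lip+rawS(0,p)@[.052,0,0],0,p)
```

```text
scoop c [0.5935 0.243  0.0975] yaw -0.0002 pitch -0.3061 roll -0.0051 lip [0.5439 0.2431 0.1131]
blob 52 [237. 131.] scoop-local mm [-113.  129.   21.]
blob 80 [227. 154.] scoop-local mm [-161.   31.   21.]
blob 58 [308. 155.] scoop-local mm [44. 42. 21.]
blob 67 [311. 164.] scoop-local mm [37.  5. 21.]
blob 79 [303. 171.] scoop-local mm [  6. -23.  21.]
blob 72 [318. 173.] scoop-local mm [ 44. -30.  21.]
blob 99 [357. 206.] scoop-local mm [  98. -146.   21.]
t 12.58 p [0.6858 0.2431 0.1617] need lin [-0.871  0.926 -0.172] rot [ 0.0008 -0.0033 -0.1954] F [-0.8  1.3 -3.4] g 0.204 q [-0.54  0.8   0.45  0.89 -0.37  1.8   1.37]
t 12.58 p [0.6858 0.2431 0.1617] need lin [-1.43   3.504 -0.178] rot [ 0.0025 -0.0032 -0.5137] F [-0.8  1.3 -3.4] g 0.204 q [-0.54  0.8   0.45  0.89 -0.37  1.8   1.37]
t 12.58 p [0.6858 0.2431 0.1617] need lin [-0.758  5.54  -0.173] rot [ 0.0038 -0.003  -0.7492] F [-0.8  1.3 -3.4] g 0.204 q [-0.54  0.8   0.45  0.89 -0.37  1.8   1.37]
```

Request:
play_rows([
  {"claw": 1,"linear": [-0.42,0.31,-0.04],"rotation": [0,0,-0.055]},
  {"claw": 1,"linear": [-0.42,0.31,-0.04],"rotation": [0,0,-0.055]},
  {"claw": 1,"linear": [-0.42,0.31,-0.04],"rotation": [0,0,-0.055]},
  {"claw": 1,"linear": [-0.42,0.31,0],"rotation": [0,0,-0.055]},
])

```text
time: 12.92
position: [0.6616, 0.2322, 0.187]
tool_rot: [-1.243, 1.203, 1.164]
ft_force: [0.1, 0.3, -0.5]
grip_width: 0.199
```

Run:
```python
from h import *
show(); balls((130,290,200,430))
for dz,p in ((.085,.5),(.07,.87)):
  lip=hop+[.018,0.0,dz]; goS(lip+rawS(0,p)@[.052,0,0],0,p)
```

```text
scoop c [0.5949 0.2304 0.096 ] yaw -0.0048 pitch 0.026 roll -0.0237 lip [0.5429 0.2306 0.0947]
blob 53 [237. 131.] scoop-local mm [-88. 195.  21.]
blob 80 [227. 154.] scoop-local mm [-133.  111.   21.]
blob 63 [309. 155.] scoop-local mm [49. 37. 21.]
blob 71 [310. 165.] scoop-local mm [40. -0. 21.]
blob 74 [318. 173.] scoop-local mm [ 48. -36.  21.]
blob 81 [303. 176.] scoop-local mm [ 11. -34.  21.]
blob 92 [358. 206.] scoop-local mm [  90. -168.   21.]
t 12.97 p [0.6551 0.2326 0.1879] need lin [-1.404  1.66   0.216] rot [ 0.0018 -0.0134 -0.3038] F [-6.2 -0.6 -3.6] g 0.198 q [-0.78  0.43  0.52  1.37 -0.18  1.37  1.31]
t 12.97 p [0.6551 0.2326 0.1879] need lin [-1.427  3.805  0.208] rot [ 0.005  -0.0132 -0.5394] F [-6.2 -0.6 -3.6] g 0.198 q [-0.78  0.43  0.52  1.37 -0.18  1.37  1.31]
```

Request:
play_rows([
  {"claw": 1,"linear": [-0.36,0.28,0.04],"rotation": [0,-0.006,-0.052]},
  {"claw": 1,"linear": [-0.36,0.28,0.04],"rotation": [0,-0.006,-0.052]},
  {"claw": 1,"linear": [-0.36,0.28,0.04],"rotation": [0,0,-0.052]},
  {"claw": 1,"linear": [-0.36,0.28,0.04],"rotation": [0,0,-0.052]},
  {"claw": 1,"linear": [-0.36,0.28,0.04],"rotation": [0,0,-0.052]},
])

```text
time: 13.38
position: [0.6051, 0.229, 0.2132]
tool_rot: [-1.393, 0.895, 0.868]
ft_force: [-0.3, -0.9, -1.8]
grip_width: 0.198
```

Run:
```python
from h import *
show(); balls((130,290,200,430))
for dz,p in ((.085,.6),(.06,.87)):
  lip=hop+[.022,0.0,dz]; goS(lip+rawS(0,p)@[.052,0,0],0,p)
```

```text
scoop c [0.5791 0.2278 0.1034] yaw -0.003 pitch 0.4257 roll -0.0142 lip [0.5318 0.2279 0.0819]
blob 53 [237. 131.] scoop-local mm [-65. 232.  21.]
blob 82 [227. 154.] scoop-local mm [-112.  170.   21.]
blob 74 [256. 188.] scoop-local mm [-74.   2.  21.]
blob 75 [256. 201.] scoop-local mm [-88. -37.  21.]
blob 95 [357. 206.] scoop-local mm [ 104. -203.   21.]
t 13.43 p [0.5984 0.229  0.2095] need lin [-0.573 -0.441  0.388] rot [ 0.0016 -0.0094 -0.1138] F [-5.9 -1.1 -6.3] g 0.2 q [-1.08 -0.03  0.51  1.88  0.31  0.95  0.87]
t 13.43 p [0.5984 0.229  0.2095] need lin [-0.625  1.284  0.388] rot [ 0.0033 -0.0092 -0.2856] F [-5.9 -1.1 -6.3] g 0.2 q [-1.08 -0.03  0.51  1.88  0.31  0.95  0.87]
```

Request:
play_rows([
  {"claw": 1,"linear": [-0.35,0.1,0.06],"rotation": [0,-0.005,-0.055]},
  {"claw": 1,"linear": [-0.35,0.15,0.06],"rotation": [0,-0.004,-0.055]},
  {"claw": 1,"linear": [-0.35,0.2,0.06],"rotation": [0,0,-0.055]},
  {"claw": 1,"linear": [-0.35,0.25,0.06],"rotation": [0,0,-0.055]},
  {"claw": 1,"linear": [-0.35,0.25,0.06],"rotation": [0,0,-0.055]},
])

```text
time: 13.85
position: [0.5508, 0.229, 0.2307]
tool_rot: [-1.497, 0.551, 0.536]
ft_force: [-1.1, 0.1, -2.0]
grip_width: 0.2
```

Run:
```python
from h import *
show(); im=balls((130,290,200,430)); cv2.imwrite('pics/s9.png',im)
for dz,p in ((.075,.9),):
  lip=hop+[.022,0.0,dz]; goS(lip+rawS(0,p)@[.052,0,0],0,p)
```

```text
scoop c [0.5738 0.2291 0.1202] yaw -0.0118 pitch 0.8632 roll 0.0046 lip [0.54   0.2295 0.0807]
blob 86 [227. 154.] scoop-local mm [-127.  223.   21.]
blob 76 [247. 183.] scoop-local mm [-100.   67.   21.]
blob 80 [248. 202.] scoop-local mm [-120.   15.   21.]
blob 104 [357. 206.] scoop-local mm [ 123. -257.   21.]
t 13.9 p [0.545  0.23   0.2233] need lin [ 0.352 -0.402  0.364] rot [ 0.001  -0.0031 -0.0255] F [-5.3  1.4 -6.7] g 0.201 q [-1.01 -0.3   0.13  2.3   1.05  0.8   0.06]
```

Request:
play_rows([
  {"claw": 1,"linear": [0.1,-0.15,0],"rotation": [0,0,0]},
  {"claw": 1,"linear": [0.1,-0.15,0],"rotation": [0,0,0]},
  {"claw": 1,"linear": [0,0,0],"rotation": [0,0,0]},
])

```text
time: 14.15
position: [0.5516, 0.2252, 0.2225]
tool_rot: [-1.507, 0.561, 0.543]
ft_force: [-0.6, 0.1, -1.9]
grip_width: 0.201
```

Run:
```python
from h import *
show(); im=balls((130,290,200,430)); cv2.imwrite('pics/s9.png',im)
print('hopper',[onz('side',u,.037).round(3) for u in((247,183),(248,202))])
goS([.60,.235,.15],0,0)
```

```text
scoop c [0.5736 0.2241 0.1118] yaw 0.0044 pitch 0.8537 roll -0.0141 lip [0.5394 0.2239 0.0726]
blob 68 [227. 155.] scoop-local mm [-138.  237.   21.]
blob 74 [247. 183.] scoop-local mm [-107.   80.   21.]
blob 79 [248. 202.] scoop-local mm [-127.   27.   21.]
blob 103 [357. 206.] scoop-local mm [ 117. -248.   21.]
hopper [array([0.489, 0.312, 0.037]), array([0.474, 0.244, 0.037])]
t 14.2 p [0.5517 0.2252 0.2226] need lin [ 3.136 -3.548  0.428] rot [-0.0031 -0.0072  0.5435] F [ 0.1  0.  -1.8] g 0.199 q [-1.   -0.29  0.15  2.29  1.04  0.79  0.08]
```

Request:
play_rows([
  {"claw": 1,"linear": [0.2,-0.45,0.05],"rotation": [0,0,0.05]},
  {"claw": 1,"linear": [0.34,-0.48,0.05],"rotation": [0,0,0.068]},
  {"claw": 1,"linear": [0.34,-0.48,0.05],"rotation": [0,0,0.068]},
  {"claw": 1,"linear": [0.34,-0.48,0.05],"rotation": [0,0,0.068]},
  {"claw": 1,"linear": [0.34,-0.44,0.05],"rotation": [0,0,0.068]},
  {"claw": 1,"linear": [0.34,-0.42,0.05],"rotation": [0,0,0.068]},
  {"claw": 1,"linear": [0.34,-0.4,0.05],"rotation": [0,0,0.068]},
  {"claw": 1,"linear": [0.3,-0.38,0.05],"rotation": [0,0,0.068]},
])

```text
time: 14.87
position: [0.6592, 0.2334, 0.2231]
tool_rot: [-1.235, 1.166, 1.168]
ft_force: [-0.2, -0.5, -0.9]
grip_width: 0.198
```

Run:
```python
from h import *
show(); im=balls((130,300,200,430)); cv2.imwrite('pics/s10.png',im[120:300,200:400])
goS([.60,.235,.17],0,0)
goS([.58,-.2,.15],0,0)
```

```text
scoop c [0.5942 0.2337 0.1308] yaw 0.0008 pitch 0.0446 roll 0.0041 lip [0.5423 0.2337 0.1285]
blob 51 [237. 131.] scoop-local mm [-106.  161.   21.]
blob 76 [227. 154.] scoop-local mm [-149.   81.   21.]
blob 67 [247. 183.] scoop-local mm [-130.  -34.   21.]
blob 71 [248. 202.] scoop-local mm [-143.  -95.   21.]
blob 91 [358. 206.] scoop-local mm [  67. -189.   21.]
t 14.92 p [0.666  0.2304 0.2139] need lin [-1.812 -0.21   0.161] rot [-0.0023 -0.0066  0.024 ] F [  6.    1.4 -17.9] g 0.203 q [-0.81  0.43  0.6   1.33 -0.22  1.4   1.34]
t 14.92 p [0.666  0.2304 0.2139] need lin [ -0.823   0.572 -17.23 ] rot [-0.0023 -0.0066  0.024 ] F [  6.    1.4 -17.9] g 0.203 q [-0.81  0.43  0.6   1.33 -0.22  1.4   1.34]
```

Request:
play_rows([
  {"claw": 1,"linear": [-0.3,0,-0.3],"rotation": [0,-0.006,0.012]},
  {"claw": 1,"linear": [-0.3,0.03,-0.8],"rotation": [0,0,0.012]},
  {"claw": 1,"linear": [-0.2,0.03,-0.9],"rotation": [0,0,0]},
  {"claw": 1,"linear": [-0.1,0.03,-0.9],"rotation": [0,0,0]},
  {"claw": 1,"linear": [0,0.03,-0.9],"rotation": [0,0,0]},
  {"claw": 1,"linear": [0,0.03,-0.9],"rotation": [0,0,0]},
  {"claw": 1,"linear": [0,0.03,-0.9],"rotation": [0,0,0]},
  {"claw": 1,"linear": [0,0.03,-0.9],"rotation": [0,0,0]},
  {"claw": 1,"linear": [0,0.03,-0.9],"rotation": [0,0,0]},
  {"claw": 1,"linear": [0,0.03,-0.7],"rotation": [0,0,0]},
])

```text
time: 15.75
position: [0.6775, 0.0166, 0.2365]
tool_rot: [-1.248, 1.215, 1.179]
ft_force: [0.6, -0.0, -0.5]
grip_width: 0.2
```

Run:
```python
from h import *
show(); im=get_image('side'); t=get_image('top')
a=np.hstack([cv2.resize(im[140:240,210:330],(480,400),interpolation=3),cv2.resize(t[190:290,180:275],(320,400),interpolation=3)])
cv2.imwrite('pics/c11.png',a)
g=cv2.inRange(t[200:290,185:345],(150,)*3,(255,)*3); n,l,st,ce=cv2.connectedComponentsWithStats(g)
print([(int(st[i,4]),*(ce[i]+[185,200]).round(0)) for i in range(1,n) if st[i,4]>15])
goS([.53,-.25,.12],.3,0)
```

```text
scoop c [0.6095 0.0136 0.1465] yaw 0.0041 pitch 0.0106 roll -0.0307 lip [0.5575 0.0133 0.146 ]
[(16, np.float64(342.0), np.float64(218.0)), (26, np.float64(245.0), np.float64(220.0)), (89, np.float64(252.0), np.float64(254.0)), (74, np.float64(203.0), np.float64(261.0)), (52, np.float64(237.0), np.float64(267.0)), (19, np.float64(341.0), np.float64(268.0)), (69, np.float64(230.0), np.float64(268.0)), (78, np.float64(248.0), np.float64(271.0))]
t 15.85 p [0.6775 0.0128 0.2372] need lin [ 1.382  3.275 -9.658] rot [-0.1919 -0.0242  0.0035] F [-0.4 -0.4 -1.4] g 0.202 q [-0.57  0.39  0.67  1.35 -0.21  1.45  1.65]
```

Request:
play_rows([
  {"claw": 1,"linear": [0,0.2,-0.3],"rotation": [0,-0.012,0]},
  {"claw": 1,"linear": [0,0.35,-0.9],"rotation": [0,-0.012,0]},
  {"claw": 1,"linear": [0,0.35,-0.9],"rotation": [0,0,0]},
  {"claw": 1,"linear": [0,0.35,-0.9],"rotation": [0,0,0]},
  {"claw": 1,"linear": [0,0.35,-0.9],"rotation": [0,0,0]},
  {"claw": 1,"linear": [0,0.35,-0.9],"rotation": [0,0,0]},
  {"claw": 1,"linear": [0,0.35,-0.9],"rotation": [0,0,0]},
  {"claw": 1,"linear": [0,0.35,-0.9],"rotation": [0,0,0]},
  {"claw": 1,"linear": [0,0.35,-0.9],"rotation": [0,0,0]},
  {"claw": 1,"linear": [0,0.3,-0.7],"rotation": [0,0,0]},
])

```text
time: 16.68
position: [0.5998, -0.1959, 0.2403]
tool_rot: [-1.237, 1.166, 1.196]
ft_force: [-0.8, -0.6, -2.2]
grip_width: 0.196
```

Request:
play_rows([
  {"claw": 1,"linear": [0,0,-0.5],"rotation": [0,0,0]},
  {"claw": 1,"linear": [0,0,0],"rotation": [-0.06,0,0]},
  {"claw": 1,"linear": [0,0,0],"rotation": [-0.06,0,0]},
  {"claw": 1,"linear": [0,0,0],"rotation": [-0.06,0,0]},
  {"claw": 1,"linear": [0,0,0],"rotation": [0,0,0]},
])

```text
time: 17.1
position: [0.597, -0.2205, 0.2447]
tool_rot: [-1.455, 1.018, 1.39]
ft_force: [1.0, 0.3, -1.8]
grip_width: 0.199
```

Run:
```python
from h import *
show(); goS(rest+[0,0,.04],.302,0)
```

```text
scoop c [ 0.5343 -0.2411  0.1531] yaw 0.3044 pitch 0.0334 roll -0.0098 lip [ 0.4847 -0.2566  0.1514]
t 17.1 p [ 0.597  -0.2205  0.2447] need lin [ 4.464  0.156 -0.912] rot [ 0.0015 -0.0062  0.0213] F [ 1.   0.3 -1.8] g 0.199 q [-0.26  0.27  0.72  1.47 -0.21  1.42  2.34]
```

Request:
play_rows([
  {"claw": 1,"linear": [0.5,0.08,-0.5],"rotation": [0,-0.006,0.012]},
  {"claw": 1,"linear": [0.8,0.08,-0.4],"rotation": [0,0,0.008]},
  {"claw": 1,"linear": [0.8,0,0],"rotation": [0,0,0]},
  {"claw": 1,"linear": [0.8,0,0],"rotation": [0,0,0]},
  {"claw": 1,"linear": [0.6,0,0],"rotation": [0,0,0]},
  {"claw": 1,"linear": [0.3,0,0],"rotation": [0,0,0]},
  {"claw": 1,"linear": [0,0,0],"rotation": [0,0,0]},
])

```text
time: 17.68
position: [0.6064, -0.2446, 0.1515]
tool_rot: [-1.435, 1.041, 1.4]
ft_force: [0.6, -0.8, -1.9]
grip_width: 0.201
```

Run:
```python
from h import *
show(); goS(rest+[0,0,.001],.302,0)
```

```text
scoop c [ 0.5414 -0.2645  0.0614] yaw 0.2921 pitch 0.0114 roll -0.0046 lip [ 0.4916 -0.2795  0.0608]
t 17.68 p [ 0.6064 -0.2446  0.1515] need lin [2.285 0.079 0.082] rot [-0.0063 -0.0031  0.0072] F [ 0.6 -0.8 -1.9] g 0.201 q [-0.2   0.39  0.71  1.54 -0.27  1.29  2.41]
```

Request:
play_rows([
  {"claw": 1,"linear": [0.6,0.04,0.04],"rotation": [-0.006,-0.003,0.007]},
  {"claw": 1,"linear": [0.6,0.04,0.04],"rotation": [0,0,0]},
  {"claw": 1,"linear": [0.5,0,0],"rotation": [0,0,0]},
  {"claw": 1,"linear": [0.25,0,0],"rotation": [0,0,0]},
  {"claw": 1,"linear": [0.1,0,0],"rotation": [0,0,0]},
])

```text
time: 18.1
position: [0.6097, -0.2434, 0.1015]
tool_rot: [-1.442, 1.038, 1.41]
ft_force: [3.2, 0.3, 5.5]
grip_width: 0.198
```

Run:
```python
from h import *
show(); goS(rest+[0,0,.0],.302,0)
```

```text
scoop c [ 0.5446 -0.2641  0.0116] yaw 0.3027 pitch 0.0079 roll -0.0047 lip [ 0.495  -0.2796  0.0112]
t 18.1 p [ 0.6097 -0.2434  0.1015] need lin [0.324 0.169 0.061] rot [ 0.0005 -0.003   0.0051] F [3.2 0.3 5.5] g 0.198 q [-0.19  0.43  0.69  1.59 -0.3   1.21  2.43]
```

Run:
```python
from h import *
im=get_image('side'); c,S=scoop()
L=np.array([[-52,56,0],[-52,-56,0],[52,56,40],[52,-56,40],[52,-56,0]])/1000
a=cv2.resize(im[320:440,360-70:450],(640,480),interpolation=3)
for q in pix('side',c+L@S.T): cv2.circle(a,tuple(int(v) for v in (q-[290,320])*4),2,(0,0,255),-1)
b=cv2.resize(im[140:240,220:320],(160,160)); 
out=np.zeros((480,800,3),np.uint8); out[:,:640]=a; out[:160,640:]=b
t=get_image('top'); out[160:320,640:]=cv2.resize(t[195:290,185:280],(160,160)); out[320:,640:]=cv2.resize(t[195:295,270:370],(160,160))
cv2.imwrite('pics/f12.png',out)
```

```text
(no output)
```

View pics/f12.png

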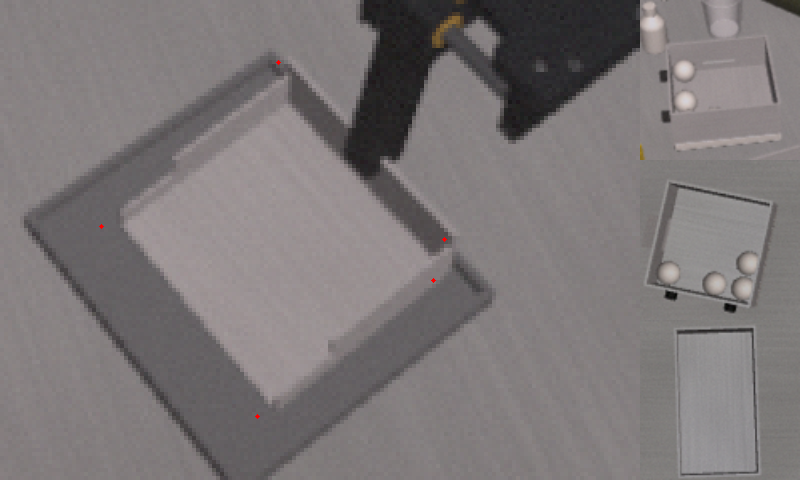

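All four balls are in the hopper and the tub is empty. The scoop is in its tray about 1 cm too far back. I'll nudge it forward, press down, and release.

Request:
play_rows([
  {"claw": 1,"linear": [0,0.2,0.03],"rotation": [0,0,0]},
  {"claw": 1,"linear": [0.08,0.2,0.03],"rotation": [0,0,0]},
  {"claw": 1,"linear": [0.12,0,0],"rotation": [0,0,0]},
  {"claw": 1,"linear": [0.12,0,0],"rotation": [0,0,0]},
])

```text
time: 18.53
position: [0.6055, -0.2458, 0.1008]
tool_rot: [-1.452, 1.029, 1.397]
ft_force: [3.1, 0.3, 6.7]
grip_width: 0.197
```

Run:
```python
from h import *
show(); goS(rest+[0,0,.0],.302,0)
```

```text
scoop c [ 0.5417 -0.2667  0.01  ] yaw 0.3035 pitch 0.0215 roll -0.0106 lip [ 0.4921 -0.2823  0.0089]
t 18.53 p [ 0.6055 -0.2458  0.1008] need lin [ 0.3   -0.018  0.104] rot [ 0.001  -0.0067  0.0137] F [3.1 0.3 6.7] g 0.197 q [-0.19  0.41  0.69  1.61 -0.3   1.18  2.44]
```

Request:
play_rows([
  {"claw": 1,"linear": [0.2,-0.1,0],"rotation": [0,0,0.028]},
  {"claw": 1,"linear": [0.2,-0.1,0],"rotation": [0,0,0.028]},
  {"claw": 1,"linear": [0.1,0,0],"rotation": [0,0,0]},
])

```text
time: 18.78
position: [0.6118, -0.2465, 0.093]
tool_rot: [-1.424, 1.105, 1.452]
ft_force: [-0.0, 1.3, 16.6]
grip_width: 0.199
```

Run:
```python
from h import *
show(); goS(rest+[0,0,.0],.302,0)
```

```text
scoop c [ 0.5411 -0.2696  0.0082] yaw 0.2995 pitch -0.0621 roll -0.0138 lip [ 0.4915 -0.285   0.0114]
t 18.78 p [ 0.6118 -0.2465  0.093 ] need lin [-0.003  0.207  0.203] rot [-0.0011 -0.0088 -0.0396] F [-0.   1.3 16.6] g 0.199 q [-0.19  0.49  0.69  1.53 -0.28  1.25  2.4 ]
```

Request:
play_rows([
  {"claw": 1,"linear": [-0.03,0,0],"rotation": [0,0,0]},
  {"claw": 0,"linear": [0,0,0],"rotation": [0,0,0]},
  {"claw": 0,"linear": [0,0,0],"rotation": [0,0,0]},
  {"claw": 0,"linear": [0,0,0],"rotation": [0,0,0]},
  {"claw": 0,"linear": [0,0,0],"rotation": [0,0,0]},
  {"claw": 0,"linear": [0,0,0],"rotation": [0,0,0]},
  {"claw": 0,"linear": [0,0,0],"rotation": [0,0,0]},
  {"claw": 0,"linear": [0,0,0],"rotation": [0,0,0]},
])

```text
time: 19.45
position: [0.6057, -0.2476, 0.0904]
tool_rot: [-1.416, 1.112, 1.46]
ft_force: [0.1, -0.3, -0.1]
grip_width: 0.641
```

Run:
```python
from h import *
go([.6055,-.2458,.22],scoop_R(.3))
```

```text
t 19.45 p [ 0.6057 -0.2476  0.0904] need lin [-5.175  0.295  0.006] rot [-0.0009 -0.0082 -0.0379] F [ 0.1 -0.3 -0.1] g 0.641 q [-0.19  0.49  0.69  1.54 -0.27  1.26  2.4 ]
```

Request:
play_rows([
  {"claw": 0,"linear": [-0.2,0,0],"rotation": [0,0,0]},
  {"claw": 0,"linear": [-0.6,0,0],"rotation": [0,0,0]},
  {"claw": 0,"linear": [-0.9,0,0],"rotation": [0,0,0]},
  {"claw": 0,"linear": [-0.9,0,0],"rotation": [0,0,0]},
  {"claw": 0,"linear": [-0.9,0,0],"rotation": [0,0,0]},
  {"claw": 0,"linear": [-0.9,0,0],"rotation": [0,0,0]},
  {"claw": 0,"linear": [-0.5,0,0],"rotation": [0,0,0]},
  {"claw": 0,"linear": [0,0,0],"rotation": [0,0,0]},
  {"claw": 0,"linear": [0,0,0],"rotation": [0,0,0]},
])

```text
time: 20.2
position: [0.6113, -0.2438, 0.2194]
tool_rot: [-1.414, 1.113, 1.461]
ft_force: [0.0, 1.2, 0.1]
grip_width: 0.997
```

Run:
```python
from h import *
go([.6055,-.2458,.22],scoop_R(.3))
im=get_image('side'); i0=cv2.imread('pics/side0.png')
# scoop blob: register handle/pan against the first picture
T=i0[320:430,300:400]  # scoop+tray at start
g=lambda x:cv2.cvtColor(x,cv2.COLOR_BGR2GRAY)
hb=lambda x:cv2.inRange(g(x)[310:375,360:425],0,45)
for n,x in(('start',i0),('now',im)):
    pan=cv2.inRange(g(x)[330:435,300:405],135,255); k,l,st,ce=cv2.connectedComponentsWithStats(pan); j=1+st[1:,4].argmax()
    h=hb(x); ys,xs=np.nonzero(h); m=cv2.minAreaRect(cv2.findNonZero((l==j).astype(np.uint8)))
    uv=ce[j]+[300,330]; print(n,'pan',st[j],uv.round(1),onz('side',uv,.007).round(4),'handle top px',xs[ys==ys.min()].mean()+360 if len(ys) else 0,ys.min()+310,'low',ys.max()+310,len(ys),m)
d=np.abs(g(im).astype(int)-g(i0)).astype(np.uint8); print('diff tray area',(d[320:430,300:405]>25).sum())
```

```text
t 20.2 p [ 0.6113 -0.2438  0.2194] need lin [-0.007  0.246 -0.009] rot [-0.0015 -0.0077 -0.039 ] F [0.  1.2 0.1] g 0.997 q [-0.21  0.43  0.73  1.36 -0.23  1.49  2.37]Traceback (most recent call last):
  File "<stdin>", line 9, in <module>
ValueError: attempt to get argmax of an empty sequence
```

Run:
```python
from h import *
im=get_image('side'); i0=cv2.imread('pics/side0.png')
for n,x in(('start',i0),('now',im)):
    y=cv2.GaussianBlur(cv2.cvtColor(x,6),(3,3),0); print(y[385,350],y[400,320])
    pan=cv2.inRange(y[345:430,305:400],112,255); k,l,st,ce=cv2.connectedComponentsWithStats(pan); j=1+st[1:,4].argmax()
    uv=ce[j]+[305,345]; q=cv2.boxPoints(cv2.minAreaRect(cv2.findNonZero((l==j).astype(np.uint8))))+[305,345]
    print(n,st[j],onz('side',uv,.007).round(4),[onz('side',p,.007)[:2].round(3).tolist() for p in q])
    h=cv2.inRange(y[318:372,368:400],0,40); e=cv2.fitLine(cv2.findNonZero(h),2,0,.01,.01).ravel(); print(' handle',e.round(2)+[0,0,368,318],cv2.countNonZero(h))
```

```text
122 83
start [   8    7   78   73 2927] [ 0.5336 -0.2659  0.007 ] [[0.468, -0.229], [0.565, -0.184], [0.6, -0.296], [0.507, -0.333]]
 handle [ 3.79999995e-01 -9.20000017e-01  3.81160000e+02  3.44830000e+02] 517
142 95
now [  14    0   81   79 3381] [ 0.5468 -0.2645  0.007 ] [[0.48, -0.221], [0.588, -0.177], [0.618, -0.302], [0.516, -0.337]]
 handle [  0.40000001  -0.92000002 388.63999939 344.37000084] 449
```

```bash
python3 -c "
from bench import *
print(close_job())"
```

```text
the job is handed in; nothing more can be done
None
```

I scooped all four balls out of the tub in one pass and tipped them into the hopper. I then set the scoop back in its tray, let go and handed in the job at about 20 s of the 58 s. No verdict came back.

**Last checks:**
- **Balls:** the last picture I viewed showed four balls in the hopper and none in the tub.
- **Scoop:** after release, image measurements put it about 1 cm from the tray's centre (30 mm is allowed). Its handle leaned within about 0.02 rad of where it started. I confirmed this by numbers only, because I had already used all 12 viewings.
- **Robot:** the gripper was open and clear above the handle, with wrist forces near zero.

**What disagreed or came close:**
- The scoop pitched slightly in the grip, so it came down front edge first. I levelled it until it pressed firmly at the original grasp height before letting go.
- Camera projections disagreed with the tool pose by a few millimetres throughout.
- One joint (j2) read −0.30 rad, right at its limit, during the pour.
- I did not check the bystander objects separately, but the arm stayed clear of them.

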